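Set the bottle clamp's ratchet and hold its sprung arm open

ROBOT

A 6-joint arm with a two-finger parallel gripper is mounted at the origin on a cart in front of the work surface, level with it; the furniture and walls round the work are solid. World frame = base frame: x ahead of the robot, y to its left, z up, the work surface at z = 0. Lengths are in m, angles in rad, forces in N, time in s.
With the tool pointing down it reaches from about 0.35 to 0.775 m from the base axis. Payload 5.5 kg.
Tool frame: the origin (TCP) lies midway between the tips of the shut fingers; the grasp point (between the pads) lies grasp_offset behind it (grasp_offset is the distance from the TCP to the grasp point, in m); z points along the fingers, y is the line along which they close (so a half turn about z gives the same grasp; the last joint's range is limited). The gripper opens to 85 mm and grips with 20 to 120 N. Pads are 22 mm wide; open, the fingers measure 114 mm over their backs; the gripper's body (76 mm by 85 mm) begins 54 mm behind the grasp point. The pads swing forward as they close: fully open they stand 13 mm farther back than shut.
Start: joints at [0.996, 0.313, 0.046, 1.304, 0, 1.431], TCP at [0.242, 0.522, 0.231] pointing down, gripper open.
Joint ranges: [-2.76, 2.76], [-0.86, 1.69], [-1.03, 1.26], [-2.2, 2.34], [-1.47, 1.5], [-3.14, 3.14]. Speed limits (rad/s): [2.57, 2.57, 3.14, 3.14, 3.14, 3.14].

INTERFACE

Orientations are given as a unit quaternion [w, x, y, z].
In Python, from workcell import * gives the robot as it stands.
- The arm moves only by the tool step_arm, never from a script. Its argument "deltas" is a list of rows, each a list of 7 numbers: the shift along the world's x, y, z in mm, then the turn, a rotation vector about the world's x, y, z in degrees, then the gripper's target within -1 to 1 (fully open at 1, half-way at 0, shut at -1). A call has 1 to 5 rows; each row shifts and turns the commanded pose from where the row before left it; what a row does not reach is not made up. A row lasts 1/10 s, in which the tool goes at most 50 mm and 8.59 degrees, less where a joint would pass 70% of its speed; a pose out of reach is approached as far as the arm can. A call is refused whole if a number of a shift passes 50 or a number of a turn 8.59, either way. A call with a gripper value outside its range is refused whole. The fingers move at their own pace and stop on an object; "newtons" is the grip in N (left out, the last holds). Time passes only in rows, so rows that do not move let the fingers close. It gives the time, the measured TCP pose, the force, the opening and the grip force at its end, in the units of the state.
- get_state(): the state, without advancing time (a new reading comes with each control period).
- read_camera(name): name is "scene" or "top" or "wrist"; returns a dict with "image" (480x640x3 uint8, red, green, blue), "z_map" (480x640 float32, m along the optical axis (not along the pixel's ray), 0 where there is no reading), "K" (3x3 intrinsics, pixels), "world_from_camera" (4x4, takes a point from camera to world coordinates). Camera axes: x right, y down, z forward; pixel columns grow to the right and rows downward; lengths in m; the calibration is good to about 2 mm. A picture is of the moment at which its call begins.
- hand_in(): hands the job in; it is judged then, once.
The state is a dict: "clock": time; "joint_pos": joint angles; "qvel": joint speeds; "tau": joint torques, N m; "tcp_pos": TCP position; "orientation": TCP orientation; "wrist_force": force on the tool from outside, world axes, zero at the start; "ft_torque": the same for the moment, N m; "finger_gap": finger opening in m; "grip_force": force on a finger pad.
Only numpy, scipy, OpenCV 4.12 (cv2) and the standard library are available. Lean on these libraries where they do the work, as an engineer would, in place of code of your own. Each camera call takes 0.05 s, during which the arm holds its last target. There are 200 camera calls.

TASK

Open the bottle clamp so that a colleague can lift the bottle out: first push the pawl slider fully home by its knob, then push the sprung tensioner arm back by its upright post, away from the bottle, until the pawl clicks in behind its nose. Finish while still holding the arm there against its spring, clearly past the click and off the pawl but short of its end stop, and never drive it against the stop. The bottle stays standing where it is, and the other things round the clamp are left alone.

Things in the scene. Friction and masses are not known exactly. Their poses are not given: they have to be found in the camera images.
- clamp: aluminium base plate of the bottle clamp, 12 mm thick, standing on the worktop (surface z = 0). Origin on the worktop. In its own frame: the bottle stands at (-7, 0) mm between the near idler block (x -72 to -28, y -43 to 43, with two black idlers up to 59 mm high) and the tensioner arm behind it; arm pivot at (35, 75) mm; slider knob at (75, -150) mm when home. The plate spans x 0 to 100, y -180 to 50, with a tongue to x -72 under the bottle and one to y 100 under the pivot.
- pivot (a point): point on the vertical pivot axis of the tensioner arm, 37 mm above the worktop; fixed to the base, same axes as the clamp
- post (a point): the upright black post near the arm's free end, 16 mm diameter, its sides free from 46 to 103 mm above the worktop, standing on the flat steel arm (12 mm wide, top 43 mm above the worktop); this point is on the post's axis 75 mm above the worktop, 160 mm from the pivot. It moves with the arm; with the arm at 0 it lies at (35, -85) mm in the clamp's frame, and the arm runs along the clamp's -y from the pivot. The nose that the pawl catches is at 186 mm from the pivot.
- tensioner (a joint): angle of the tensioner arm, rad: about 0 when its black roller presses on the bottle, growing as its free end is pushed back, counter-clockwise seen from above (post towards the clamp's +x). A spring pulls it back to 0: about 2 N at the post at 0, 6 N at 0.35; the pawl adds up to about 9 N between 0.12 and 0.25. The pawl clicks in behind the nose at about 0.25 and would catch the arm there if let go. End stop (a steel pin) at 0.50.
- pawl_slider (a joint): how far the pawl slider is drawn out, m: 0 fully home, up to 0.024; it moves along the clamp's y axis, home towards +y (towards the arm), has a hard stop at 0 and stays where it is left; takes 6 N to slide
- slider_knob (a point): centre of the slider's upright black knob, 16 mm diameter, from 44 to 82 mm above the worktop (point at 63 mm), on a 28 x 40 mm steel block whose top is 33 mm above the worktop
- pawl (a joint): how far the sprung pawl in the slider's front is pressed in, m: 0 fully out; the arm's nose presses it in up to 0.010 on its ramp, and it snaps back to 0 at the click
- bottle_mid (a point): half-way up the clear 100 mL bottle with grey cap in the clamp, 56 mm diameter, 108 mm high, its foot on the base plate at 12 mm; z axis up the bottle
- amber_mid (a point): half-way up the amber bottle with black cap, 60 mm diameter, 122 mm high, standing left of the clamp; to be left alone
- beaker_mid (a point): half-way up the small beaker, 45 mm diameter, 56 mm high, left of the clamp; to be left alone
- tips_mid (a point): middle of the pipette tip box, 86 x 116 x 73 mm, far left of the clamp; to be left alone

How it is judged:
By the outcome, as a careful person would: the job done as asked, in the order asked, and still so for the second after the job is handed in, while the arm keeps its last pose, push and grip.
It also fails if it takes over 43 s, if anything falls off the work surface, if the arm or the gripper's body presses on something with over 40 N, if the wrist force passes 120 N, or if a joint passes its speed limit or range.

## Working session

There is one attempt and no reset: what is moved stays moved. The work goes in short steps, Python scripts to look and compute and a tool call to move; the robot and the scene stay as the last step left them, time stands still between calls to the robot, and variables do not carry over. Pictures are saved under pics/ and viewed, at most 10 in all, crops included, and the job is handed in when it is done.

Besides the shell and the picture viewer there is one more tool, called after "Emit:" by a JSON object that holds its "fn" and its "kwargs". step_arm: Moves the arm, as the interface text tells. Its arguments: {"type":"object","properties":{"deltas":{"type":"array","items":{"type":"array","items":{"type":"number"}}},"newtons":{"type":"number"}},"required":["deltas"]}

```bash
mkdir -p pics; python3 - <<'E'
from workcell import *
import cv2,numpy as np
for n in("scene","top"):
    c=read_camera(n); cv2.imwrite(f"pics/{n}0.png",c["image"][:,:,::-1]); np.savez(f"{n}0.npz",**c)
    print(n,c["K"].round(1).tolist(),c["world_from_camera"].round(3).tolist())
s=get_state();print(s)
E
```

```text
scene [[555.1, 0.0, 322.6], [0.0, 555.1, 236.4], [0.0, 0.0, 1.0]] [[0.706, -0.498, 0.504, -0.101], [-0.708, -0.502, 0.496, -0.447], [0.006, -0.707, -0.707, 0.875], [0.0, 0.0, 0.0, 1.0]]
top [[525.4, 0.0, 324.7], [0.0, 525.4, 232.8], [0.0, 0.0, 1.0]] [[0.002, -0.986, 0.167, 0.274], [-1.0, -0.003, -0.008, 0.097], [0.008, -0.167, -0.986, 1.097], [0.0, 0.0, 0.0, 1.0]]
{'clock': 0.1, 'joint_pos': array([9.96395206e-01, 3.13902450e-01, 4.51252211e-02, 1.30357410e+00,
       1.10402072e-06, 1.43123023e+00]), 'qvel': array([-0.00185217, -0.0003894 ,  0.00222084, -0.00042491,  0.00205791,
        0.00047424]), 'tau': array([ 3.81222446e-03, -4.81725597e+01,  2.99244869e+01,  1.26621587e-02,
       -7.72029898e-05, -1.55300690e-06]), 'tcp_pos': array([0.24198107, 0.52113201, 0.23052437]), 'orientation': array([-2.72215396e-04,  2.15708588e-01,  9.76457475e-01, -7.28292736e-04]), 'wrist_force': array([0.09192965, 0.31153502, 0.01380907]), 'ft_torque': array([-0.01733204, -0.00888406, -0.04212338]), 'grip_force': 0.0, 'finger_gap': 0.08556916595931485}
```

View pics/top0.png

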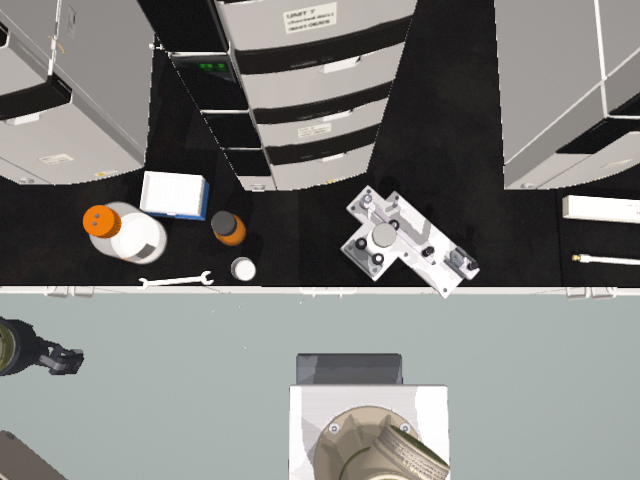

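View pics/scene0.png

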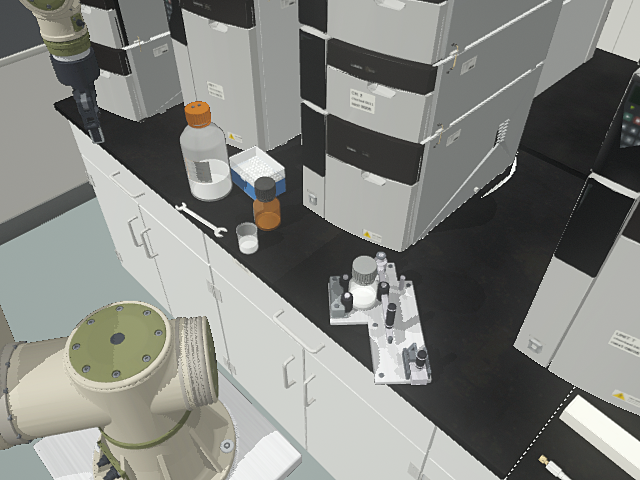

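The top view shows the clamp at about (345–480, 185–295), turned so that its -y runs toward lower right. The post is near (428,252), the knob near (468,265) and the bottle cap near (384,235). Next I'll zoom in and measure.

```bash
cat > h.py <<'E'
import numpy as np,cv2
def cloud(c):
    z=c["z_map"];v,u=np.indices(z.shape);K=c["K"]
    p=np.stack([(u-K[0,2])*z/K[0,0],(v-K[1,2])*z/K[1,1],z],-1)
    T=c["world_from_camera"];w=p@T[:3,:3].T+T[:3,3];w[z==0]=np.nan;return w
def ray(c,u,v,h):
    T=c["world_from_camera"];d=T[:3,:3]@np.linalg.inv(c["K"])@[u,v,1];o=T[:3,3]
    return o+d*(h-o[2])/d[2]
def pix(c,p):
    T=c["world_from_camera"];q=c["K"]@(T[:3,:3].T@(np.array(p)-T[:3,3]));return q[:2]/q[2]
E
python3 - <<'E'
from h import *
t=np.load("top0.npz");s=np.load("scene0.npz")
a=cv2.resize(t["image"][175:305,335:490],None,fx=3.8,fy=3.8,interpolation=2)[:,:,::-1]
b=cv2.resize(s["image"][245:390,320:440],None,fx=4,fy=4,interpolation=2)[:,:,::-1]
cv2.imwrite("pics/a.png",a);cv2.imwrite("pics/b.png",b)
for n,c in(("top",t),("scene",s)):
    w=cloud(c);im=c["image"].astype(int)
    box=(w[...,0]>.3)&(w[...,0]<.7)&(w[...,1]>-.35)&(w[...,1]<.1)
    if n=="top":
        m=(box&(w[...,2]>.005)&(w[...,2]<.02)).astype(np.uint8)
        pl=w[m>0][:,:2]; print("plate n",len(pl),cv2.minAreaRect(pl.astype(np.float32)))
    for lo,hi in((.035,.05),(.055,.07),(.076,.088),(.096,.108),(.112,.128)):
        m=(box&(w[...,2]>lo)&(w[...,2]<hi)).astype(np.uint8)
        k,l,st,ce=cv2.connectedComponentsWithStats(m)
        for i in range(1,k):
            if st[i,4]>8:print(n,lo,st[i,4],ce[i].round(),w[l==i].mean(0).round(4),im[l==i].mean(0).round())
E
```

```text
plate n 4829 ((0.5082821249961853, -0.10916046798229218), (0.3731231689453125, 0.39733123779296875), 4.665449619293213)
top 0.035 204 [508. 157.] [ 0.6157 -0.2938  0.043 ] [162. 157. 154.]
top 0.035 106 [342. 176.] [0.5731 0.0531 0.0428] [196. 188. 177.]
top 0.035 227 [375. 209.] [ 0.5024 -0.0135  0.0421] [197. 189. 196.]
top 0.035 25 [395. 202.] [ 0.5169 -0.0565  0.0435] [175. 168. 173.]
top 0.035 273 [414. 245.] [ 0.4291 -0.0924  0.0413] [223. 216. 222.]
top 0.035 480 [363. 258.] [0.4025 0.0118 0.0393] [132. 132. 134.]
top 0.035 17 [370. 249.] [ 0.4209 -0.0035  0.0434] [228. 225. 223.]
top 0.035 134 [456. 259.] [ 0.4003 -0.1773  0.0414] [136. 137. 144.]
top 0.055 120 [510. 137.] [ 0.6518 -0.2931  0.0626] [166. 161. 158.]
top 0.055 140 [518. 178.] [ 0.5642 -0.3057  0.0623] [169. 163. 159.]
top 0.055 95 [343. 173.] [0.5741 0.0526 0.0622] [191. 184. 179.]
top 0.055 69 [367. 198.] [0.5217 0.0038 0.0608] [159. 158. 165.]
top 0.055 35 [394. 223.] [ 0.4705 -0.0497  0.0577] [113. 108. 112.]
top 0.055 217 [377. 246.] [ 0.424  -0.0143  0.0621] [239. 237. 237.]
top 0.055 38 [361. 242.] [0.432
[... 2138 characters left out ...]
8. 165.]
scene 0.076 34 [390. 316.] [ 0.4074 -0.1141  0.0816] [69. 70. 71.]
scene 0.076 202 [537. 336.] [ 0.5535 -0.3204  0.0815] [179. 180. 175.]
scene 0.076 71 [421. 354.] [ 0.384  -0.2023  0.0813] [75. 76. 79.]
scene 0.096 326 [398. 215.] [0.6022 0.0307 0.1019] [159. 160. 156.]
scene 0.096 114 [363. 277.] [ 0.4272 -0.0322  0.1021] [117. 119. 116.]
scene 0.096 68 [391. 307.] [ 0.4108 -0.1121  0.1019] [92. 93. 96.]
scene 0.096 182 [541. 329.] [ 0.5544 -0.3207  0.1019] [180. 181. 177.]
scene 0.112 445 [399. 208.] [0.6026 0.0308 0.1204] [158. 160. 156.]
scene 0.112 405 [364. 266.] [ 0.437  -0.0238  0.1196] [166. 169. 166.]
scene 0.112 244 [544. 323.] [ 0.5545 -0.3207  0.1201] [180. 181. 177.]
```

View pics/a.png

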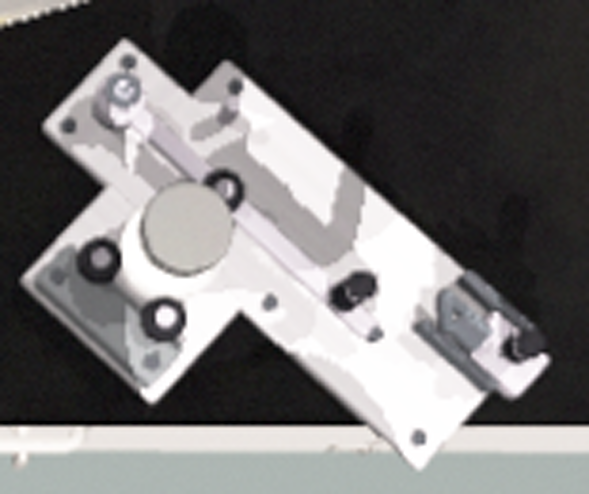

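View pics/b.png

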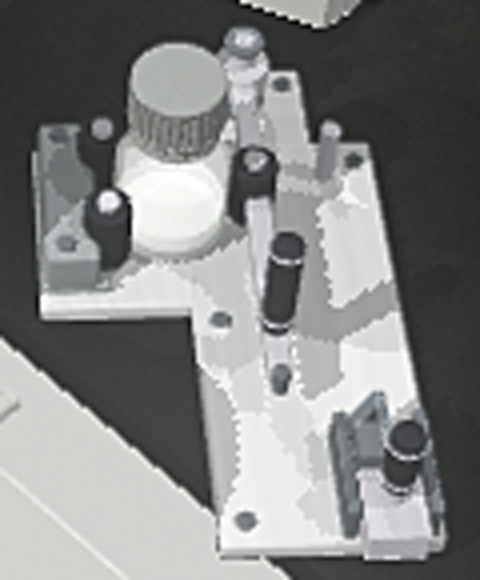

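In these crops the pivot, post and knob tops are clear. The clamp origin is about (0.4445, -0.0263), with +y = (0.692, 0.722) and +x = (0.722, -0.692). The slider is about 19 mm out and the knob is at (0.384, -0.202). I'll approach behind the knob with the fingers shut.

Emit:
{"fn": "step_arm", "kwargs": {"deltas": [[25,-38,0,0,0,-3.8,-1],[25,-38,0,0,0,-3.8,-1],[25,-38,0,0,0,-3.8,-1],[25,-38,0,0,0,-3.8,-1],[25,-38,0,0,0,-3.7,-1]]}}

```text
clock: 0.6
tcp_pos: [0.3676, 0.3299, 0.231]
orientation: [-0.0, 0.374, 0.927, -0.0]
wrist_force: [1.8, -0.1, -0.6]
finger_gap: 0.0121
grip_force: 0.0
```

Emit:
{"fn": "step_arm", "kwargs": {"deltas": [[20,-42,0,0,0,0,-1],[20,-42,0,0,0,0,-1],[10,-42,0,0,0,0,-1],[0,-42,0,0,0,0,-1],[0,-42,0,0,0,0,-1]]}}

```text
clock: 1.1
tcp_pos: [0.417, 0.1198, 0.2309]
orientation: [-0.0, 0.373, 0.928, -0.0]
wrist_force: [0.9, -0.2, 0.3]
finger_gap: 0.0001
grip_force: 0.0
```

Emit:
{"fn": "step_arm", "kwargs": {"deltas": [[0,-40,0,0,0,0,-1],[0,-40,0,0,0,0,-1],[-5,-40,0,0,0,0,-1],[-10,-40,0,0,0,0,-1],[-15,-40,0,0,0,0,-1]]}}

```text
clock: 1.6
tcp_pos: [0.3868, -0.08, 0.2311]
orientation: [0.0, 0.373, 0.928, 0.0]
wrist_force: [0.8, -0.7, -0.1]
finger_gap: -0.0001
grip_force: 0.0
```

Emit:
{"fn": "step_arm", "kwargs": {"deltas": [[-15,-40,0,0,0,0,-1],[-15,-40,0,0,0,0,-1],[-10,-40,0,0,0,0,-1],[0,0,0,0,0,0,-1],[0,0,0,0,0,0,-1]]}}

```text
clock: 2.1
tcp_pos: [0.3466, -0.199, 0.2309]
orientation: [-0.001, 0.375, 0.927, 0.0]
wrist_force: [-0.8, 0.2, -0.7]
finger_gap: -0.0002
grip_force: 0.0
```

Emit:
{"fn": "step_arm", "kwargs": {"deltas": [[10,-33,0,0,0,0,-1],[0,0,-45,0,0,0,-1],[0,0,-45,0,0,0,-1],[0,0,-30,0,0,0,-1],[0,0,0,0,0,0,-1]]}}

```text
clock: 2.6
tcp_pos: [0.3549, -0.2274, 0.1076]
orientation: [-0.004, 0.372, 0.928, 0.002]
wrist_force: [-0.4, 0.3, 0.2]
finger_gap: 0.0001
grip_force: 0.0
```

```bash
python3 - <<'E'
from workcell import *
import cv2
c=read_camera("wrist"); d=read_camera("scene")["image"][180:420,260:500]
a=cv2.resize(c["image"],(600,450)); b=cv2.resize(d,(450,450))
import numpy as np
cv2.imwrite("pics/w1.png",cv2.resize(np.hstack([a,b]),(800,343))[:,:,::-1]); print(get_state()["tcp_pos"])
E
```

```text
[ 0.357444   -0.23022819  0.11165728]
```

View pics/w1.png

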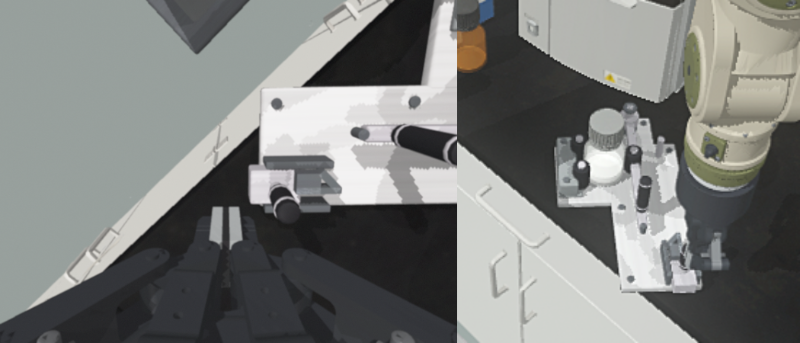

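The wrist view shows the fingers about 38 mm behind the knob and level with it across the slider. I'll lower, then push along clamp +y.

Emit:
{"fn": "step_arm", "kwargs": {"deltas": [[0,0,-35,0,0,0,-1],[0,0,-23,0,0,0,-1],[0,0,0,0,0,0,-1],[4.2,4.3,0,0,0,0,-1],[2.8,2.9,0,0,0,0,-1]]}}

```text
clock: 3.2
tcp_pos: [0.3661, -0.2251, 0.0555]
orientation: [0.002, 0.373, 0.928, -0.001]
wrist_force: [-0.1, 0.3, 0.4]
finger_gap: 0.0
grip_force: 0.0
```

Emit:
{"fn": "step_arm", "kwargs": {"deltas": [[2.1,2.2,0,0,0,0,-1],[2.1,2.2,0,0,0,0,-1],[1.4,1.4,0,0,0,0,-1],[1.4,1.4,0,0,0,0,-1],[0,0,0,0,0,0,-1]]}}

```text
clock: 3.7
tcp_pos: [0.3711, -0.2178, 0.0537]
orientation: [0.0, 0.373, 0.928, -0.001]
wrist_force: [-3.4, -4.1, 4.4]
finger_gap: -0.0001
grip_force: 2.4
```

Emit:
{"fn": "step_arm", "kwargs": {"deltas": [[2.1,2.2,0,0,0,0,-1],[2.1,2.2,0,0,0,0,-1],[2.1,2.2,0,0,0,0,-1],[1.4,1.4,0,0,0,0,-1],[0,0,0,0,0,0,-1]]}}

```text
clock: 4.2
tcp_pos: [0.3786, -0.2097, 0.0536]
orientation: [-0.0, 0.373, 0.928, -0.001]
wrist_force: [-3.5, -2.9, 4.1]
finger_gap: -0.0001
grip_force: 2.5
```

Emit:
{"fn": "step_arm", "kwargs": {"deltas": [[1.4,1.4,0,0,0,0,-1],[1.4,1.4,0,0,0,0,-1],[0.7,0.7,0,0,0,0,-1],[0,0,0,0,0,0,-1]]}}

```text
clock: 4.6
tcp_pos: [0.3819, -0.2062, 0.0536]
orientation: [-0.0, 0.373, 0.928, -0.001]
wrist_force: [-4.6, -3.5, 4.6]
finger_gap: -0.0001
grip_force: 2.7
```

Emit:
{"fn": "step_arm", "kwargs": {"deltas": [[0.7,0.7,0,0,0,0,-1],[0.7,0.7,0,0,0,0,-1],[0,0,0,0,0,0,-1]]}}

```text
clock: 4.9
tcp_pos: [0.3832, -0.2048, 0.0536]
orientation: [-0.0, 0.373, 0.928, -0.001]
wrist_force: [-3.2, -3.4, 5.2]
finger_gap: -0.0
grip_force: 2.9
```

Emit:
{"fn": "step_arm", "kwargs": {"deltas": [[0.7,0.7,0,0,0,0,-1],[0.7,0.7,0,0,0,0,-1],[0,0,0,0,0,0,-1]]}}

```text
clock: 5.2
tcp_pos: [0.3842, -0.2036, 0.0536]
orientation: [-0.001, 0.374, 0.928, -0.001]
wrist_force: [-6.1, -4.6, 5.3]
finger_gap: -0.0002
grip_force: 3.7
```

Emit:
{"fn": "step_arm", "kwargs": {"deltas": [[0.7,0.7,0,0,0,0,-1],[0.7,0.7,0,0,0,0,-1],[0,0,0,0,0,0,-1]]}}

```text
clock: 5.5
tcp_pos: [0.3844, -0.2034, 0.0536]
orientation: [-0.001, 0.374, 0.927, -0.003]
wrist_force: [-12.1, -9.0, 7.3]
finger_gap: -0.0001
grip_force: 7.3
```

Emit:
{"fn": "step_arm", "kwargs": {"deltas": [[0.7,0.7,0,0,0,0,-1],[0.7,0.7,0,0,0,0,-1],[0,0,0,0,0,0,-1]]}}

```text
clock: 5.8
tcp_pos: [0.3846, -0.2032, 0.0537]
orientation: [-0.002, 0.375, 0.927, -0.005]
wrist_force: [-15.5, -14.5, 8.6]
finger_gap: -0.0002
grip_force: 10.8
```

The force climbs with no further motion, so the slider is against its home stop. I'll back off, lift and move round to the bottle side of the post.

Emit:
{"fn": "step_arm", "kwargs": {"deltas": [[-10,-10,0,0,0,0,-1],[-6,-6,0,0,0,0,-1],[0,0,35,0,0,0,-1],[0,0,40,0,0,0,-1],[0,0,35,0,0,0,-1]]}}

```text
clock: 6.3
tcp_pos: [0.3719, -0.2156, 0.1646]
orientation: [-0.0, 0.373, 0.928, 0.001]
wrist_force: [0.7, -1.1, 0.7]
finger_gap: -0.0003
grip_force: 0.0
```

Emit:
{"fn": "step_arm", "kwargs": {"deltas": [[5,35,0,0,0,0,-1],[5,40,0,0,0,0,-1],[5,35,0,0,0,0,-1],[0,0,0,0,0,0,-1],[0,0,0,0,0,0,-1]]}}

```text
clock: 6.8
tcp_pos: [0.3872, -0.1052, 0.1633]
orientation: [0.0, 0.372, 0.928, 0.0]
wrist_force: [0.3, -0.9, 0.0]
finger_gap: 0.0002
grip_force: 0.0
```

```bash
python3 - <<'E'
from workcell import *
from h import *
c=read_camera("scene"); w=cloud(c)
for nm,x,y,lo,hi in(("knob",.395,-.187,.076,.086),("post",.411,-.112,.096,.107)):
    m=(np.hypot(w[...,0]-x,w[...,1]-y)<.018)&(w[...,2]>lo)&(w[...,2]<hi); print(nm,m.sum(),w[m].mean(0).round(4))
s=get_state();print(s["tcp_pos"],s["orientation"],s["wrist_force"])
cv2.imwrite("pics/s2.png",cv2.resize(c["image"][220:420,280:480],(600,600))[:,:,::-1])
E
```

```text
knob 71 [ 0.3976 -0.1882  0.0809]
post 71 [ 0.4106 -0.112   0.1017]
[ 0.38723163 -0.1059079   0.16326591] [1.61079006e-04 3.72708288e-01 9.27948539e-01 1.22354791e-04] [ 0.27185269  0.12346583 -0.34984593]
```

View pics/s2.png

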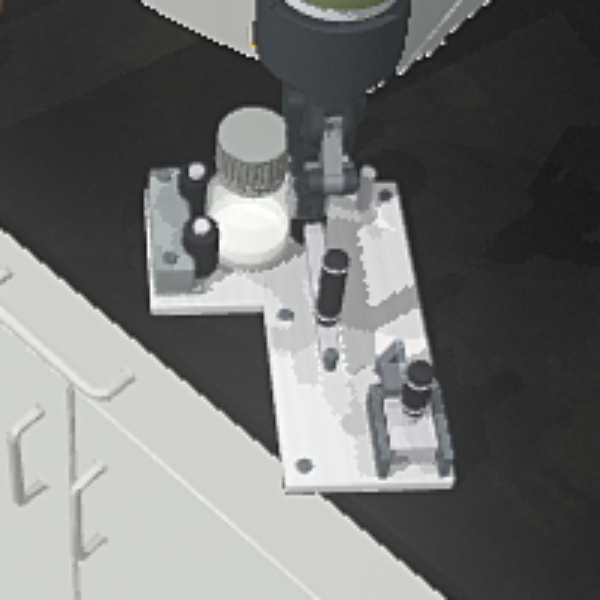

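The picture shows the knob home (measured clamp y = -149 mm), the post unmoved and the bottle standing. I'll go down on the bottle side of the post.

Emit:
{"fn": "step_arm", "kwargs": {"deltas": [[0.5,16,0,0,0,0,-1],[0,0,-30,0,0,0,-1],[0,0,-40,0,0,0,-1],[0,0,-28,0,0,0,-1],[0,0,0,0,0,0,-1]]}}

```text
clock: 7.35
tcp_pos: [0.3846, -0.0896, 0.0622]
orientation: [-0.004, 0.374, 0.927, 0.0]
wrist_force: [-0.9, 0.5, -0.2]
finger_gap: 0.0004
grip_force: 0.0
```

Emit:
{"fn": "step_arm", "kwargs": {"deltas": [[3.6,-3.5,0,0,0,0,-1],[2.9,-2.8,0,0,0,0,-1],[1.4,-1.4,0,0,0,0,-1],[0,0,0,0,0,0,-1]]}}

```text
clock: 7.75
tcp_pos: [0.3969, -0.0986, 0.0665]
orientation: [0.001, 0.373, 0.928, -0.0]
wrist_force: [-0.1, 0.4, -0.3]
finger_gap: -0.0
grip_force: 0.0
```

Emit:
{"fn": "step_arm", "kwargs": {"deltas": [[2.2,-2.4,0,0,0,1.1,-1],[2.2,-2.4,0,0,0,1.1,-1],[0,0,0,0,0,0,-1]]}}

```text
clock: 8.05
tcp_pos: [0.3999, -0.1024, 0.0655]
orientation: [-0.0, 0.355, 0.935, 0.0]
wrist_force: [-1.1, 1.4, 1.3]
finger_gap: 0.0001
grip_force: 0.9
```

Emit:
{"fn": "step_arm", "kwargs": {"deltas": [[2.2,-2.4,0,0,0,1.1,-1],[2.2,-2.4,0,0,0,1.2,-1],[2.1,-2.3,0,0,0,1.2,-1],[0,0,0,0,0,0,-1]]}}

```text
clock: 8.45
tcp_pos: [0.4064, -0.1097, 0.0652]
orientation: [-0.0, 0.326, 0.945, 0.0]
wrist_force: [-2.2, 1.7, 1.2]
finger_gap: -0.0001
grip_force: 1.3
```

In contact with a force of about 2.5 N, as the spring should give. I'll follow the arc.

Emit:
{"fn": "step_arm", "kwargs": {"deltas": [[3,-2.7,0,0,0,1.4,-1],[3,-2.7,0,0,0,1.4,-1],[3,-2.7,0,0,0,1.4,-1],[3,-2.7,0,0,0,1.5,-1],[0,0,0,0,0,0,-1]]}}

```text
clock: 8.95
tcp_pos: [0.4162, -0.1192, 0.0649]
orientation: [-0.003, 0.278, 0.961, 0.001]
wrist_force: [-8.9, 3.2, 7.6]
finger_gap: 0.0
grip_force: 5.0
```

Emit:
{"fn": "step_arm", "kwargs": {"deltas": [[2.6,-1.9,0,0,0,1.1,-1],[2.6,-1.9,0,0,0,1.1,-1],[2.6,-1.9,0,0,0,1.2,-1],[2.6,-1.9,0,0,0,1.2,-1],[0,0,0,0,0,0,-1]]}}

```text
clock: 9.45
tcp_pos: [0.4264, -0.127, 0.0642]
orientation: [-0.003, 0.24, 0.971, 0.0]
wrist_force: [-5.8, 0.8, -3.1]
finger_gap: 0.0002
grip_force: 2.8
```

Emit:
{"fn": "step_arm", "kwargs": {"deltas": [[3,-1.9,0,0,0,1.1,-1],[3,-1.9,0,0,0,1.1,-1],[3,-1.8,0,0,0,1.1,-1],[3,-1.8,0,0,0,1.1,-1],[0,0,0,0,0,0,-1]]}}

```text
clock: 9.95
tcp_pos: [0.4392, -0.1353, 0.0642]
orientation: [-0.002, 0.202, 0.979, -0.0]
wrist_force: [-7.2, 0.7, -0.6]
finger_gap: -0.0001
grip_force: 3.0
```

```bash
python3 - <<'E'
from workcell import *
from h import *
s=get_state();print(s["tcp_pos"],s["orientation"],s["wrist_force"])
pv=np.array([.5217,.0037])
ims=[]
for n in("scene","top"):
    c=read_camera(n); w=cloud(c); dark=c["image"].max(2)<130
    for lo,hi in((.05,.08),(.08,.1),(.097,.107)):
        r=np.hypot(w[...,0]-pv[0],w[...,1]-pv[1]); m=(r>.145)&(r<.175)&(w[...,2]>lo)&(w[...,2]<hi)&dark&(w[...,0]>.40)&(w[...,1]<-.1)
        if m.sum():
            p=w[m].mean(0); d=p[:2]-pv; print(n,lo,m.sum(),p.round(4),"theta",np.arctan2(d@[.722,-.692],-(d@[.692,.722])).round(3))
    u,v=map(int,pix(c,[.44,-.1,.06])); ims.append(cv2.resize(c["image"][v-65:v+65,u-65:u+65],(400,400),interpolation=2))
cv2.imwrite("pics/p3.png",np.hstack(ims)[:,:,::-1])
E
```

```text
[ 0.43917672 -0.13534518  0.06423775] [-2.01948994e-03  2.02415745e-01  9.79297597e-01 -6.89479826e-05] [-7.18997218  0.74050339 -0.63125446]
scene 0.05 54 [ 0.4433 -0.1435  0.0657] theta 0.275
scene 0.08 40 [ 0.431  -0.1395  0.0893] theta 0.2
scene 0.097 22 [ 0.4392 -0.1387  0.1021] theta 0.239
top 0.05 6 [ 0.4323 -0.1264  0.0762] theta 0.162
top 0.08 6 [ 0.4352 -0.1224  0.0892] theta 0.163
top 0.097 5 [ 0.4329 -0.1216  0.1007] theta 0.148
```

View pics/p3.png

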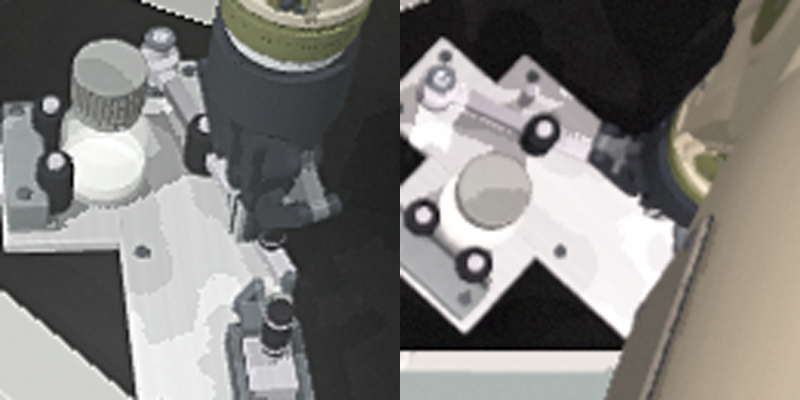

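The top view shows the arm swung well clear of the bottle, with the roller at crop (543,133), and the bottle still standing. I'll use the roller's bearing from the pivot, before and after, to get the arm angle.

```bash
python3 - <<'E'
from workcell import *
from h import *
t0=dict(np.load("top0.npz")); t1=read_camera("top"); pv=np.array([.5217,.0037]); a=[]
for c in(t0,t1):
    w=cloud(c); d=w[...,:2]-pv; r=np.hypot(d[...,0],d[...,1])
    m=(w[...,2]>.052)&(w[...,2]<.066)&(r>.05)&(r<.1)&(w[...,1]<-.035)&(w[...,0]>.44)
    p=np.array(cv2.minEnclosingCircle(np.argwhere(m)[:,::-1].astype(np.float32))[0]); q=ray(c,*p,.059)[:2]-pv
    a.append(np.arctan2(q[1],q[0])); print(m.sum(),p,q,np.hypot(*q))
    # arm top surface line direction
    m=(abs(w[...,2]-.043)<.005)&(r>.03)&(r<.15)&(w[...,0]>.40)&(w[...,1]<-.01)&(w[...,0]<.53)
    P=w[m][:,:2].astype(np.float32); l=cv2.fitLine(P,cv2.DIST_HUBER,0,.01,.01).ravel(); print("line",len(P),np.degrees(np.arctan2(l[1],l[0])))
print("dtheta roller",a[1]-a[0]); s=get_state(); print(s["wrist_force"],s["clock"])
E
```

```text
64 [393.  224.5] [-0.05408374 -0.05197239] 0.07500786779538227
line 301 46.37694
93 [399.5 214.5] [-0.03350548 -0.06551466] 0.07358523898582922
line 186 65.22547
dtheta roller 0.3325619589568354
[-6.14824096  0.48047893 -1.05658985] 10.1
```

Both the roller and the arm's edge give about 0.33 rad. I'll go a little further to about 0.37, the middle of the safe band.

Emit:
{"fn": "step_arm", "kwargs": {"deltas": [[2.7,-1.2,0,0,0,1,-1],[2.7,-1.1,0,0,0,1,-1],[0,0,0,0,0,0,-1],[0,0,0,0,0,0,-1],[0,0,0,0,0,0,-1]]}}

```text
clock: 10.6
tcp_pos: [0.4438, -0.138, 0.0643]
orientation: [-0.002, 0.186, 0.983, -0.001]
wrist_force: [-8.1, -1.9, -1.5]
finger_gap: -0.0006
grip_force: 3.3
```

```bash
python3 - <<'E'
from workcell import *
from h import *
c=read_camera("top"); pv=np.array([.5217,.0037]); w=cloud(c); d=w[...,:2]-pv; r=np.hypot(d[...,0],d[...,1])
m=(abs(w[...,2]-.043)<.005)&(r>.03)&(r<.15)&(w[...,0]>.40)&(w[...,1]<-.01)&(w[...,0]<.53)
l=cv2.fitLine(w[m][:,:2].astype(np.float32),cv2.DIST_HUBER,0,.01,.01).ravel(); print("theta",np.arctan2(l[1],l[0])-np.radians(46.38))
s=read_camera("scene");w=cloud(s)
for nm,x,y,lo,hi,R in(("knob",.395,-.187,.076,.086,.018),("cap",.437,-.0235,.112,.128,.04)):
    m=(np.hypot(w[...,0]-x,w[...,1]-y)<R)&(w[...,2]>lo)&(w[...,2]<hi); print(nm,m.sum(),w[m].mean(0).round(4))
g=get_state();print(g["tcp_pos"],g["wrist_force"])
E
```

```text
theta 0.3826603292180597
knob 74 [ 0.3975 -0.188   0.0806]
cap 404 [ 0.437  -0.024   0.1196]
[ 0.44386102 -0.13802375  0.06426681] [-7.42275795 -2.3296604  -1.38031727]
```

The arm is steady at about 0.37–0.38 rad. The knob is still home and the bottle hasn't moved, so I'm handing in.

```bash
python3 -c "
from workcell import *
print(hand_in())"
```

```text
the job is handed in; nothing more can be done
None
```

The job is handed in: the slider was pushed fully home first, and the arm is now held against its spring at about 0.37–0.38 rad (click about 0.25, stop 0.50). The bottle hasn't moved; I never looked at the pawl itself, but the push force fell just past the click angle.

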